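Turn the recipe binder's stiff leaf

ROBOT

A 6-joint arm with a two-finger parallel gripper is mounted at the origin on a cart in front of the work surface, level with it; the furniture and walls round the work are solid. World frame = base frame: x ahead of the robot, y to its left, z up, the work surface at z = 0. Lengths are in mm, angles in rad, forces in N, time in s.
With the tool pointing down it reaches from about 275 to 1000 mm from the base axis. Payload 8.4 kg.
Tool frame: the origin (TCP) lies at the centre of the arm's flange, where the gripper is bolted on; the fingertips stand 173 mm ahead of it and the grasp point (between the pads) lies 155 mm ahead of it; z points along the fingers, y is the direction in which the jaws open and shut (so a half turn about z gives the same grasp; the last joint's range is limited). The gripper opens to 85 mm and grips with 20 to 120 N. Pads are 22 mm wide; open, the fingers measure 114 mm over their backs; the gripper's body (76 mm by 85 mm) begins 54 mm behind the grasp point. The pads swing forward as they close: fully open they stand 13 mm farther back than shut.
Start: joints at [1.284, 0.353, 1.633, -0, 1.155, -0.002], TCP at [175.602, 599.828, 404.681] pointing down, gripper open.
Joint ranges: [-2.63, 2.63], [-0.92, 2.1], [0.06, 2.66], [-1.3, 4.44], [0, 2.69], [-3.02, 3.02]. Speed limits (rad/s): [2.22, 2.22, 2.79, 3.14, 3.14, 3.14].

INTERFACE

Orientations are given as [roll, pitch, yaw] about the fixed x, y, z axes, in that order (R = Rz(yaw) Ry(pitch) Rx(roll)).
In Python, from rig import sense, grab_frame, camera_model, sign_off gives the robot as it stands. The module is installed in compiled form; this text tells all that it offers.
- The arm moves only by the tool step_arm, never from a script. Its argument "commands" is a list of rows, each a list of 3 entries, a list of its own where there are three numbers: the shift along the tool's x, y, z in mm, then the turn about the tool's z in rad, then the opening, from 0 (shut) to 1 (fully open). A call has 1 to 20 rows; each row shifts and turns the pose as measured when the row begins, along the tool's axes as they then stand; what a row does not reach is not made up. A row lasts 1/8 s, in which the tool goes at most 62.5 mm and 10.7 degrees, less where a joint would pass 70% of its speed; a pose out of reach is approached as far as the arm can. A call with a gripper value outside its range is refused whole. The fingers move at their own pace and stop on an object; "force" is the grip in N (left out, the last holds). Time passes only in rows, so rows that do not move let the fingers close. It gives the time, the measured TCP pose, the force and the opening at its end, in the units of the state.
- sense(): the state, without advancing time (a new reading comes with each control period).
- grab_frame(name): name is "scene" or "top"; returns the picture (480x640x3 uint8, blue, green, red); there is no depth.
- camera_model(name): a dict with "fx", "fy", "cx", "cy" (pixels), "R" (3x3) and "t" (3): a world point X has camera coordinates R X + t. Camera axes: x right, y down, z forward; pixel columns grow to the right and rows downward; lengths in mm; the calibration is good to about 2 mm. A picture is of the moment at which its call begins. camera_model takes no time and is no camera call.
- sign_off(): hands the job in, once; it reports no verdict.
The state is a dict: "clock": time; "qpos": joint angles; "qvel": joint speeds; "joint_efforts": joint torques, N m; "eef_pos": TCP position; "tcp_rot": TCP orientation; "contact_force": force on the tool from outside, world axes, zero at the start; "wrist_torque": the same for the moment, N m; "opening": opening from 0.0 (shut) to 1.0 (fully open).
Only numpy, scipy, OpenCV 4.12 (cv2) and the standard library are available. Lean on these libraries where they do the work, as an engineer would, in place of code of your own. Each camera call takes 0.05 s, during which the arm holds its last target. There are 200 camera calls.

TASK

A recipe binder lies open on the worktop, and someone left the white kitchen timer standing on its left-hand page. With the fingertips or the outside of the fingers, first push the timer off the binder so that it stands upright on the worktop beside it (slide it, do not pick it up or tip it over), then push the half-raised stiff leaf from the right over the spine and press it down flat on the left-hand page. Do not pinch the leaf, leave everything else where it stands, and finish clear of everything.

Things in the scene. Friction and masses are not known exactly. Their poses are not given: they have to be found in the camera images.
- binder: Open recipe binder fixed to the worktop, yaw up to 0.25 rad: black board 180 (x, along the spine) x 330 (y) x 8 mm thick, a cream page either side of the spine. Origin: centre of its underside. x points along the spine, away from the robot; the +y side is the left-hand page (timer; the leaf must lie here), -y the right-hand page; z up. Steel rings on the spine reach 22 mm above the worktop.
- leaf_hinge (a point): Point on the leaf's hinge axis at mid-spine, 11.5 mm above the worktop. The axis runs along the binder's x axis. Wire shelves hang over the back of the worktop: lift no higher than needed, or a raised elbow or forearm may strike them.
- leaf (a joint): Leaf angle about the spine, rad: 0 = flat on the right-hand page, 1.57 upright, 3.14 = flat on the left-hand page (both are stops). Starts at 0.4 to 0.8, half raised over the right-hand page. The hinge is stiff (about 0.15 N m of friction): the leaf stays where it is left and does not fall; pushing at its free edge takes 1 to 2 N.
- leaf_edge (a point): Middle of the leaf's free edge, 140 mm from the hinge axis, within its thickness. The rigid leaf is 160 mm wide along the spine, 5 mm thick, 0.09 kg; a 45 mm wide orange tab on the far half of the edge (centred 45 mm from the middle) reaches to 153 mm from the axis.
- leaf_back (a point): Middle of the leaf's orange plate (3 mm thick, with the tab), 72 mm from the hinge axis: the leaf's underside at the start, its top once flipped. Push here.
- leaf_front (a point): Middle of the leaf's blue plate (2 mm thick, set 8 mm in from the orange plate's edges), 72 mm from the hinge axis: the leaf's upper side at the start, facing down once flipped. Pressing on the blue and the orange plate at once counts as pinching.
- kitchen_timer: White round wind-up kitchen timer, 65 mm across, 51 mm high, 0.06 to 0.13 kg, loose. Origin: centre of its underside, z up. It starts standing on the binder's left-hand page (underside 8 mm above the worktop), 75 to 110 mm left of the spine and 0 to 40 mm beyond its middle. The outer left edge of the binder is 165 mm from the spine.
- red_shaker: Bystander: red shaker with red cap, 69 mm across, 184 tall, right of the work. Origin: centre of its underside. Leave it alone.
- salt_shaker: Bystander: small glass shaker with steel cap, 45 mm across, 87 tall, front right. Origin: centre of its underside. Leave it alone.
- tape_roll: Bystander: roll of tan tape lying flat, 104 mm across, 25 high, on the right. Origin: centre of its underside. Leave it alone.
- deli_cup: Bystander: white lidded cup, 114 mm across, 68 high, back right. Origin: centre of its underside. Leave it alone.
- mustard_a: Bystander: yellow squeeze bottle, 56x72 mm, 199 tall, at the back. Origin: centre of its underside. Leave it alone.
- mustard_b: Bystander: second yellow squeeze bottle, 56x72 mm, 199 tall, at the back. Origin: centre of its underside. Leave it alone.
There are look-alikes about, which are no part of the job. Leave any red or turquoise look-alike of the kitchen_timer alone.

How it is judged (in metres and radians):
On the way, in this order (a step that is already met when the one before it is completed fails the run):
1. the timer stands upright on the worktop beside the binder while the leaf is still right of upright ((y of kitchen_timer in the frame of binder above 0.19 m or y of kitchen_timer in the frame of binder below -0.19 m or x of kitchen_timer in the frame of binder above 0.115 m or x of kitchen_timer in the frame of binder below -0.115 m) and height (world z) of kitchen_timer between -0.01 and 0.005 m and angle between kitchen_timer's own z axis and vertical below 0.12 rad and value of joint leaf below 1.57 rad), for 0.2 s.
2. the leaf has been flipped over the spine and lies flat on the left-hand page (value of joint leaf above 3.04 rad), for 0.2 s.
At the end, for the whole second after the job is handed in: The leaf lies flat on the left-hand page (joint over 3.04 rad, so its edge is less than about 14 mm up), and the timer stands upright (within 0.12 rad) and at rest on the worktop, clear of the binder's board ((y of kitchen_timer in the frame of binder above 0.19 m or y of kitchen_timer in the frame of binder below -0.19 m or x of kitchen_timer in the frame of binder above 0.115 m or x of kitchen_timer in the frame of binder below -0.115 m) and height (world z) of kitchen_timer between -0.01 and 0.005 m and angle between kitchen_timer's own z axis and vertical below 0.12 rad and value of joint leaf above 3.04 rad and linear speed of kitchen_timer below 0.02 m/s); the robot touches nothing.
It fails at once if the timer is lifted (underside more than 30 mm up) (height (world z) of kitchen_timer above 0.03 m).
It fails at once if the timer is tipped over (angle between kitchen_timer's own z axis and vertical above 0.7 rad).
It fails at once if the leaf is pinched: fingers press both its faces at once (contact force between the fingers and leaf_c3 above 1 N and (contact force between the fingers and leaf_c1 above 1 N or contact force between the fingers and leaf_c2 above 1 N)).
It fails at once if a bystander is moved by more than 30 mm (distance of any of red_shaker, salt_shaker, tape_roll, deli_cup, mustard_a, mustard_b from where it was at the start of the episode above 0.03 m).
It also fails if it takes over 58 s, if anything falls off the work surface, if the arm or the gripper's body presses on something with over 40 N, if the wrist force passes 120 N, or if a joint passes its speed limit or range.

## Working session

There is one attempt and no reset: what is moved stays moved. The work goes in short steps, Python scripts to look and compute and a tool call to move; the robot and the scene stay as the last step left them, time stands still between calls to the robot, and variables do not carry over. Pictures are saved under pics/ and viewed, about 8 in all and at most 12, crops included, and the job is handed in when it is done.

Besides the shell and the picture viewer there is one more tool, called after ">>>" as name([rows], argument=value, ...), one row to a line, values as JSON. step_arm: Moves the arm, as the interface text tells. Its arguments: {"type":"object","properties":{"commands":{"type":"array","items":{"type":"array"}},"force":{"type":"number"}},"required":["commands"]}

```bash
mkdir -p pics
python3 - <<'E'
from rig import *
import cv2
print(sense())
for n in("scene","top"):
    cv2.imwrite(f"pics/{n}0.png",grab_frame(n)); print(n,camera_model(n))
E
```

```text
{'clock': 0.0, 'qpos': array([ 1.28362347e+00,  3.53643216e-01,  1.63414459e+00, -6.57982353e-07,
        1.15521285e+00, -2.38985985e-03]), 'qvel': array([ 0.00058038, -0.00046963, -0.00132868,  0.00090583,  0.00153858,
       -0.00017824]), 'joint_efforts': array([ 1.23670168e-03, -6.05251694e+01, -3.42090297e+01,  1.96454716e-04,
        9.06103291e-03,  1.59944352e-05]), 'eef_pos': array([175.51861166, 599.59595818, 403.9601224 ]), 'tcp_rot': array([-3.14018465e+00, -2.76334079e-06,  2.85680992e+00]), 'contact_force': array([ 0.54031587, -0.72558805, -0.09652435]), 'wrist_torque': array([-0.0028753 ,  0.01891903, -0.02061814]), 'opening': 1.0019483776862665}
scene {'fx': 554.4267222349466, 'fy': 554.4267222349466, 'cx': 311.05318911928464, 'cy': 236.87232719108837, 'R': array([[-0.98489499, -0.17282745, -0.01060846],
       [-0.11606405,  0.70439902, -0.70025079],
       [ 0.12849515, -0.68844223, -0.71381811]]), 't': array([ 470.21269372,  196.83957728, 1025.51559901])}
top {'fx': 476.12499438451795, 'fy': 476.12499438451795, 'cx': 324.0641372297673, 'cy': 238.80522936296728, 'R': array([[ 0.01831088, -0.999218  , -0.03504437],
       [-0.99063154, -0.01338713, -0.13590415],
       [ 0.13532873,  0.03720458, -0.99010199]]), 't': array([-104.91854448,  511.44376187,  913.92703228])}
```

View pics/scene0.png

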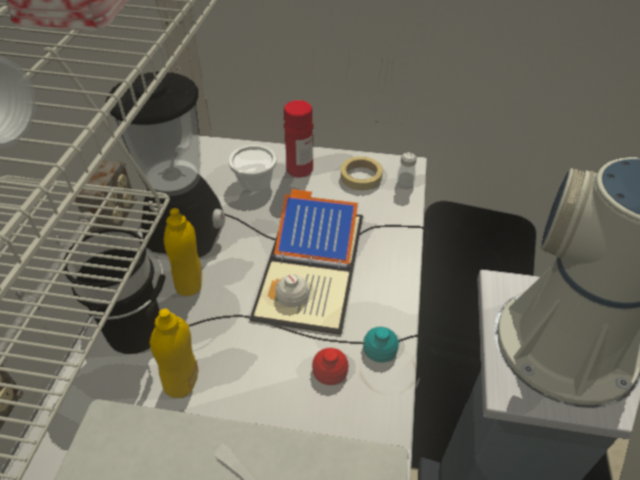

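View pics/top0.png

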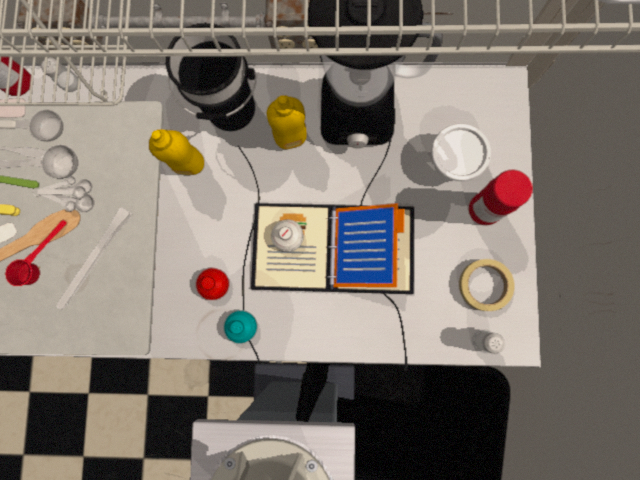

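White timer: scene (291,289), top (288,235). It stands on the left-hand page. The red (330,365) and turquoise (380,343) ones stand on the worktop, so they are look-alikes. I'll confirm with an enlarged crop and use it to pick points.

Run:
```python
import cv2,numpy as np
a=cv2.imread("pics/scene0.png")[180:340,240:380];b=cv2.imread("pics/top0.png")[190:310,240:430]
a=cv2.resize(a,None,fx=2.7,fy=2.7,interpolation=2) ; b=cv2.resize(b,None,fx=2.2,fy=2.2,interpolation=2)
print(a.shape,b.shape)
h=max(a.shape[0],b.shape[0]);o=np.zeros((h,a.shape[1]+b.shape[1],3),np.uint8)
o[:a.shape[0],:a.shape[1]]=a;o[:b.shape[0],a.shape[1]:]=b
cv2.imwrite("pics/crop.png",o);print(o.shape)
```

```text
(432, 378, 3) (264, 418, 3)
(432, 796, 3)
```

View pics/crop.png

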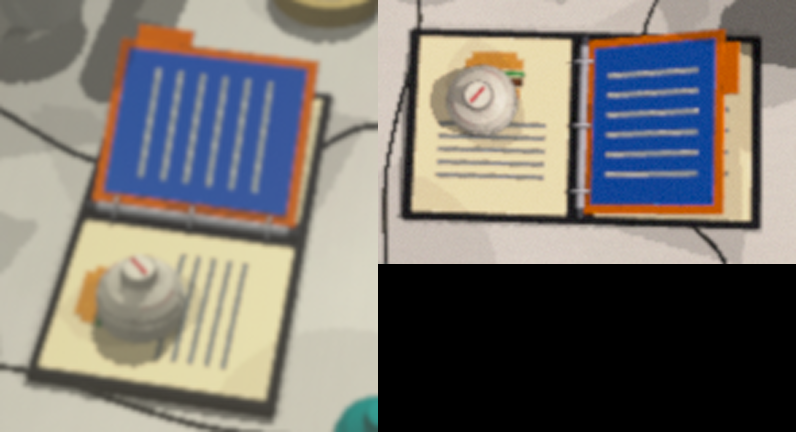

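```bash
cat > h.py <<'E'
import numpy as np
from rig import camera_model
from scipy.optimize import least_squares
C={n:camera_model(n) for n in("scene","top")}
def proj(n,X):
    c=C[n];p=np.asarray(X,float)@np.array(c["R"]).T+c["t"]
    return np.stack([c["fx"]*p[...,0]/p[...,2]+c["cx"],c["fy"]*p[...,1]/p[...,2]+c["cy"]],-1)
def tri(s,t):
    r=least_squares(lambda X:np.r_[proj("scene",X)-s,proj("top",X)-t],[500,0,0]);return r.x,np.abs(r.fun).max()
def onz(n,uv,z):
    return least_squares(lambda q:proj(n,np.r_[q,z])-uv,[500,0]).x
E
python3 - <<'E'
from h import *
T=lambda x,y:np.array([240+(x-378)/2.2,190+y/2.2])
S=lambda x,y:np.array([240+x/2.7,180+y/2.7])
def cs(p,pts):
    c,s=np.cos(p[2]),np.sin(p[2]);return np.array([[p[0]+c*x-s*y,p[1]+s*x+c*y,z] for x,y,z in pts])
tp=[(90,165,8),(-90,165,8),(90,-165,8),(-90,-165,8)];tu=np.array([T(413,31),T(404,217),T(760,38),T(757,227)])
sp=[(90,165,8),(-90,165,8),(-90,-165,8)];su=np.array([S(32,376),S(272,408),S(330,96)])
r=least_squares(lambda p:np.r_[(proj("top",cs(p,tp))-tu).ravel(),(proj("scene",cs(p,sp))-su).ravel()],[500,0,0])
print("binder",r.x,r.fun.round(1)); p=r.x
c,s=np.cos(p[2]),np.sin(p[2])
def loc(X): d=X[:2]-p[:2];return np.round([c*d[0]+s*d[1],-s*d[0]+c*d[1],*X[2:]],1)
for n,a,b in [("timer top",S(138,266),T(479,95)),("leaf near",S(317,62),T(722,212)),("leaf far",S(122,40),T(722,32)),("tab far",S(140,24),T(740,42)),("hinge ringmid",S(190,212),T(582,125))]:
    X,e=tri(a,b);print(n,X.round(1),e.round(2),"local",loc(X))
X=onz("top",T(481,107),25);print("timer body z25 top",X,loc(X));
for n,uv in dict(mA=(290,145),mB=(190,165),red=(213,286),turq=(241,328),redsh=(480,215),deli=(462,160),tape=(487,286),salt=(490,348)).items():
    X=onz("top",np.array(uv,float),0);print(n,X.round(0),loc(X))
E
```

```text
binder [ 4.98012015e+02 -1.14666670e+02 -8.40533570e-03] [-1.2 -1.  -1.3  1.6  1.1 -1.2  2.4  1.4 -2.9  0.   1.4  1.8  0.5 -1.7]
timer top [519.8 -23.1  57.1] 0.01 local [21.  91.7 57.1]
leaf near [ 418.5 -234.3   79.6] 0.6 local [ -78.5 -120.3   79.6]
leaf far [ 574.4 -234.6   80.2] 0.17 local [  77.4 -119.3   80.2]
tab far [ 563.5 -249.2   86.5] 0.38 local [  66.6 -134.    86.5]
hinge ringmid [ 498.8 -114.    19.4] 0.05 local [ 0.8  0.7 19.4]
timer body z25 top [513.48396391 -21.47798245] [14.7 93.3]
mA [717. -20.] [218.7  97. ]
mB [672. 192.] [171.4 308.6]
red [417. 130.] [-83.1 244.3]
turq [333.  69.] [-166.1  182.3]
redsh [ 571. -414.] [  75.6 -299.1]
deli [ 687. -380.] [ 191.5 -264. ]
tape [ 426. -425.] [ -69.  -310.5]
salt [ 305. -427.] [-190.8 -314. ]
```

Fit is good: timer top 57 mm (expected 59), leaf edge radius 138 mm, angle about 0.52 rad. The plan is to straddle the timer with half-open fingers and push it in +y. First turn the tool to yaw π/2.

>>> step_arm([
  [[0,0,0],0.18,0.4],
  [[0,0,0],0.18,0.4],
  [[0,0,0],0.18,0.4],
  [[0,0,0],0.18,0.4],
  [[0,0,0],0.18,0.4],
  [[0,0,0],0.18,0.4],
  [[0,0,0],0.18,0.4],
  [[0,0,0],0.026,0.4],
], force=20)

```text
clock: 1.1
eef_pos: [175.2, 598.5, 400.4]
tcp_rot: [-3.14, 0.008, 1.531]
contact_force: [0.0, 0.3, 0.3]
opening: 0.401
```

>>> step_arm([
  [[-49,24.6,0],-0.03,0.4],
  [[-49,24.6,0],0,0.4],
  [[-49,24.6,0],0,0.4],
  [[-49,24.6,0],0,0.4],
  [[-49,24.6,0],0,0.4],
  [[-49,24.6,0],0,0.4],
  [[-49,24.6,0],0,0.4],
  [[-49,24.6,0],0,0.4],
  [[-49,24.6,0],0,0.4],
  [[-49,24.6,0],0,0.4],
  [[-49,24.6,0],0,0.4],
  [[-49,24.6,0],0,0.4],
  [[0,0,0],0,0.4],
])

```text
clock: 2.72
eef_pos: [484.0, -4.7, 404.2]
tcp_rot: [3.139, 0.006, 1.613]
contact_force: [-0.1, 0.3, -0.4]
opening: 0.401
```

>>> step_arm([
  [[-41,18,0],0.05,0.4],
  [[-41,18,0],0,0.4],
  [[0,0,40],0,0.4],
  [[0,0,40],0,0.4],
  [[0,0,40],0,0.4],
  [[0,0,30],0,0.4],
  [[0,0,0],0,0.4],
])

```text
clock: 3.6
eef_pos: [521.8, -85.3, 251.1]
tcp_rot: [3.139, 0.004, 1.583]
contact_force: [0.5, -1.1, 1.0]
opening: 0.397
```

Run:
```python
from rig import *
import cv2
for n in("scene","top"): cv2.imwrite(f"pics/{n}1.png",grab_frame(n))
a=cv2.imread("pics/scene1.png")[140:360,200:420];b=cv2.imread("pics/top1.png")[140:360,200:420]
cv2.imwrite("pics/v1.png",cv2.resize(cv2.hconcat([a,b]),None,fx=1.8,fy=1.8,interpolation=2))
print(sense())
```

```text
{'clock': 3.7, 'qpos': array([-0.16395959,  0.40498772,  1.9594659 , -0.00564279,  0.76955154,
       -0.17111182]), 'qvel': array([-0.00346057, -0.02150013, -0.01805346, -0.00112393, -0.00109596,
        0.00690511]), 'joint_efforts': array([ 5.28889499e-02, -5.25257921e+01, -2.33664680e+01, -4.78087168e-03,
       -5.70942939e-02, -4.67127690e-02]), 'eef_pos': array([523.06761893, -85.69218099, 253.43063339]), 'tcp_rot': array([3.13479757, 0.00518979, 1.58196881]), 'contact_force': array([-0.13630668, -0.26068037, -0.16582715]), 'wrist_torque': array([-0.00935832, -0.04686726,  0.03990933]), 'opening': 0.3974605333036067}
```

View pics/v1.png

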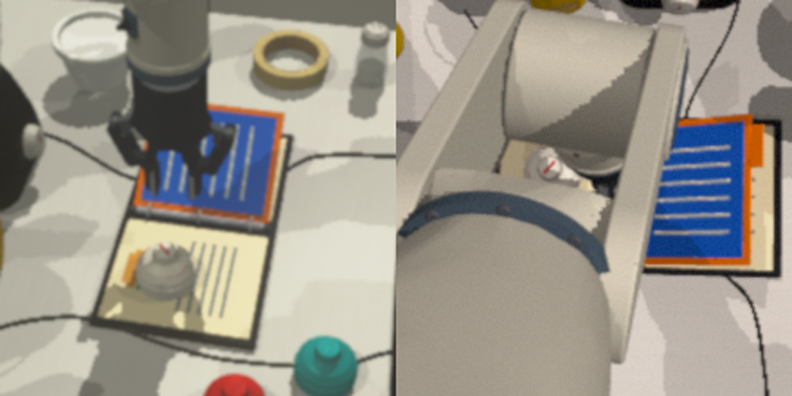

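The scene view shows the fingers right of the timer and astride its axis, clear of the leaf. Descend.

>>> step_arm([
  [[0,-2,30],0.01,0.4],
  [[0,0,25],0,0.4],
  [[0,0,10],0,0.4],
  [[0,0,0],0,0.4],
])

```text
clock: 4.2
eef_pos: [525.2, -85.7, 193.8]
tcp_rot: [3.124, 0.007, 1.575]
contact_force: [0.3, -0.0, 0.5]
opening: 0.4
```

>>> step_arm([
  [[0,-3,8],0,0.4],
  [[8,-2,0],0,0.4],
  [[8,0,0],0,0.4],
  [[8,0,0],0,0.4],
  [[8,0,0],0,0.4],
  [[8,0,0],0,0.4],
  [[8,0,0],0,0.4],
  [[8,0,0],0,0.4],
  [[8,0,0],0,0.4],
])

```text
clock: 5.32
eef_pos: [520.9, -17.4, 187.6]
tcp_rot: [3.119, 0.008, 1.576]
contact_force: [0.2, -0.5, 0.8]
opening: 0.4
```

>>> step_arm([
  [[8,0,0],0,0.4],
  [[8,0,0],0,0.4],
  [[8,0,0],0,0.4],
  [[8,0,0],0,0.4],
  [[8,0,0],0,0.4],
  [[8,0,0],0,0.4],
  [[8,0,0],0,0.4],
  [[8,0,0],0,0.4],
  [[6,0,0],0,0.4],
  [[6,0,0],0,0.4],
  [[6,0,0],0,0.4],
  [[5,0,0],0,0.4],
  [[4,0,0],0,0.4],
  [[0,0,0],0,0.4],
])

```text
clock: 7.08
eef_pos: [520.4, 80.4, 186.9]
tcp_rot: [3.119, 0.008, 1.576]
contact_force: [0.3, -0.2, -0.4]
opening: 0.398
```

Run:
```python
from rig import *
import cv2
for n in("scene","top"): cv2.imwrite(f"pics/{n}2.png",grab_frame(n))
a=cv2.imread("pics/scene2.png")[200:400,220:420];b=cv2.imread("pics/top2.png")[160:360,180:380]
cv2.imwrite("pics/v2.png",cv2.resize(cv2.hconcat([a,b]),None,fx=2,fy=2,interpolation=2))
```

```text
(no output)
```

View pics/v2.png

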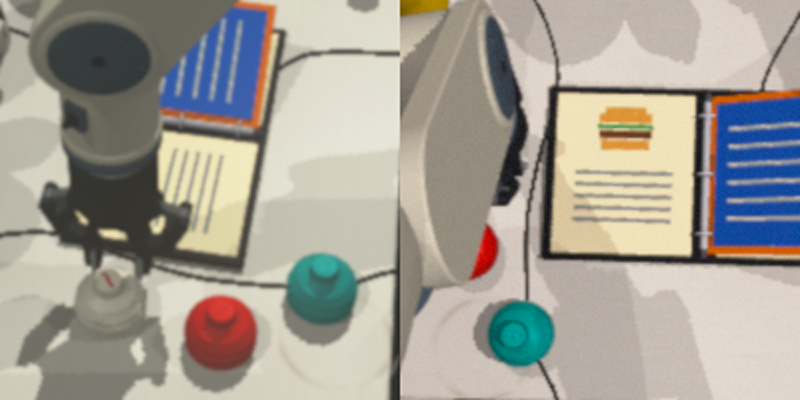

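The timer stands upright on the worktop left of the binder, with the look-alikes untouched. I back off, lift, close the fingers and cross to the right of the leaf.

>>> step_arm([
  [[-10,0,0],0,0.4],
  [[-10,0,0],0,0.4],
  [[0,0,-40],0,0.4],
  [[0,0,-40],0,0.2],
  [[0,0,-40],0,0],
  [[-55,-5,0],0,0],
  [[-55,-5,0],0,0],
  [[-55,-5,0],0,0],
  [[-55,-5,0],0,0],
  [[-55,-5,0],0,0],
  [[-55,-5,0],0,0],
  [[-45,0,0],0,0],
  [[0,0,0],0,0],
])

```text
clock: 8.8
eef_pos: [484.8, -335.3, 314.1]
tcp_rot: [3.116, 0.01, 1.572]
contact_force: [0.3, 0.2, -0.6]
opening: -0.001
```

Run:
```python
from rig import *
from h import *
import cv2
for n in("scene","top"): cv2.imwrite(f"pics/{n}3.png",grab_frame(n))
a=cv2.imread("pics/scene3.png")[140:400,200:460];b=cv2.imread("pics/top3.png")[140:400,180:440]
cv2.imwrite("pics/v3.png",cv2.resize(cv2.hconcat([a,b]),None,fx=1.53,fy=1.53,interpolation=2))
print({k:sense()[k] for k in("eef_pos","tcp_rot","opening","contact_force")})
print("timer from scene",onz("scene",np.array([275,337.]),57-8))
```

```text
{'eef_pos': array([ 484.82736796, -332.40630553,  313.74275783]), 'tcp_rot': array([3.1176812 , 0.0082734 , 1.57349954]), 'opening': -0.0010608913208245278, 'contact_force': array([ 0.68202713,  0.45060472, -0.73248164])}
timer from scene [522.95554706 107.6258466 ]
```

View pics/v3.png

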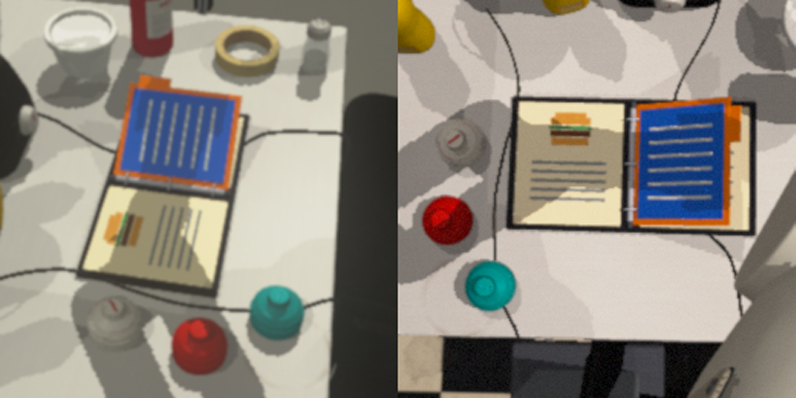

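View: the timer is on the worktop at about (523, 108) world, local y about 223, well over 190. The leaf is unmoved. Next I lower to the right of the leaf edge.

>>> step_arm([
  [[40,4,0],0,0],
  [[0,0,35],0,0],
  [[0,0,35],0,0],
  [[0,0,25],0,0],
  [[0,0,0],0,0],
])

```text
clock: 9.52
eef_pos: [490.5, -285.7, 217.0]
tcp_rot: [3.118, 0.006, 1.579]
contact_force: [0.6, 0.5, 0.3]
opening: -0.001
```

>>> step_arm([
  [[15,0,0],0,0],
  [[15,0,0],0,0],
  [[9,0,-9],0,0],
  [[9,0,-11],0,0],
  [[10,0,-10],0,0],
  [[10,0,-9],0,0],
  [[12,0,-7],0,0],
  [[12,0,-7],0,0],
  [[0,0,0],0,0],
])

```text
clock: 10.65
eef_pos: [489.7, -187.6, 280.6]
tcp_rot: [3.107, 0.016, 1.583]
contact_force: [-0.5, -0.6, 0.2]
opening: 0.001
```

Run:
```python
from rig import *
import cv2
for n in("scene","top"): cv2.imwrite(f"pics/{n}4.png",grab_frame(n))
a=cv2.imread("pics/scene4.png")[90:350,200:460];b=cv2.imread("pics/top4.png")[140:400,180:440]
cv2.imwrite("pics/v4.png",cv2.resize(cv2.hconcat([a,b]),None,fx=1.53,fy=1.53,interpolation=2))
print({k:sense()[k] for k in("eef_pos","tcp_rot","contact_force")})
```

```text
{'eef_pos': array([ 489.61661832, -188.22329763,  279.84137836]), 'tcp_rot': array([3.10836754, 0.01560884, 1.58270085]), 'contact_force': array([ 0.25149256, -0.24167167,  0.11027006])}
```

View pics/v4.png

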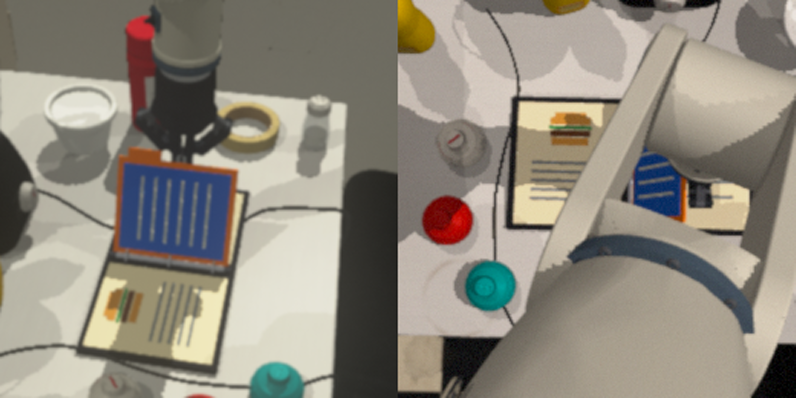

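The fingers are behind the leaf, on its orange side, and it now stands at about 1.1 rad. Continue along the arc.

>>> step_arm([
  [[12,0,-2],0,0],
  [[12,0,-2],0,0],
  [[12,0,-2],0,0],
  [[12,0,-2],0,0],
  [[12,0,0],0,0],
  [[12,0,0],0,0],
  [[11,0,1],0,0],
  [[10,0,3],0,0],
  [[10,0,4],0,0],
  [[10,0,4],0,0],
  [[0,0,0],0,0],
])

```text
clock: 12.12
eef_pos: [489.4, -69.5, 273.9]
tcp_rot: [3.107, 0.019, 1.583]
contact_force: [0.4, 0.2, 0.6]
opening: 0.002
```

>>> step_arm([
  [[10,0,8],0,0],
  [[9,0,8],0,0],
  [[6,0,8],0,0],
  [[6,0,9],0,0],
  [[6,0,9],0,0],
  [[3,0,8],0,0],
  [[3,0,9],0,0],
  [[3,0,9],0,0],
  [[1,0,7],0,0],
  [[0,0,5],0,0],
  [[0,0,0],0,0],
])

```text
clock: 13.5
eef_pos: [491.4, -21.1, 187.2]
tcp_rot: [3.108, 0.019, 1.582]
contact_force: [-3.2, 1.2, 12.8]
opening: 0.003
```

The press shows 12.8 N at TCP z 187, as expected for a flat leaf. Press a little more and hold, then lift straight up and look.

>>> step_arm([
  [[0,0,2],0,0],
  [[0,0,1],0,0],
  [[0,0,0],0,0],
])

```text
clock: 13.88
eef_pos: [491.4, -21.2, 187.6]
tcp_rot: [3.108, 0.019, 1.581]
contact_force: [-0.5, 0.5, -0.5]
opening: -0.003
```

>>> step_arm([
  [[0,0,-20],0,0],
  [[0,0,-40],0,0],
  [[0,0,-45],0,0],
  [[0,0,-20],0,0],
  [[-50,0,0],0,0],
  [[-50,0,0],0,0],
  [[-50,0,0],0,0],
  [[-50,0,0],0,0],
  [[0,0,0],0,0],
  [[0,0,0],0,0],
])

```text
clock: 15.12
eef_pos: [490.0, -225.2, 320.8]
tcp_rot: [3.103, 0.02, 1.582]
contact_force: [0.0, -0.1, 0.2]
opening: -0.002
```

Run:
```python
from rig import *
import cv2
for n in("scene","top"): cv2.imwrite(f"pics/{n}5.png",grab_frame(n))
a=cv2.imread("pics/scene5.png")[120:400,180:440];b=cv2.imread("pics/top5.png")[120:400,180:440]
cv2.imwrite("pics/v5.png",cv2.resize(cv2.hconcat([a,b]),None,fx=1.53,fy=1.53,interpolation=2))
print({k:sense()[k] for k in("eef_pos","clock","contact_force")})
```

```text
{'eef_pos': array([ 490.22340415, -224.5620332 ,  320.93064109]), 'clock': 15.225, 'contact_force': array([-0.16003082, -0.36692149, -0.65671542])}
```

View pics/v5.png

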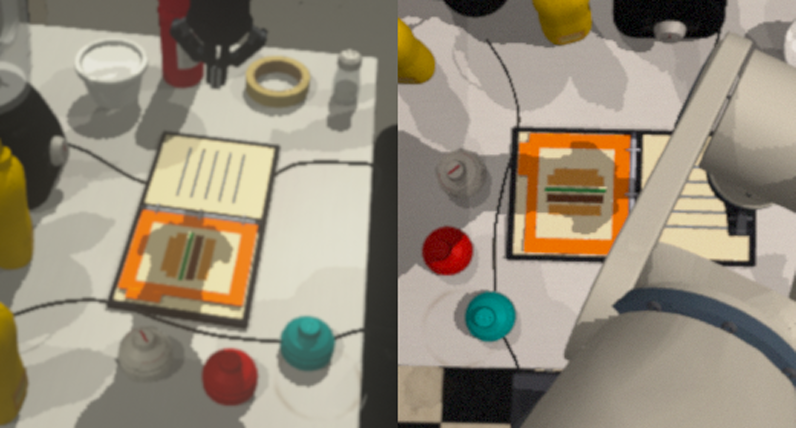

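The leaf lies orange side up on the left page, the timer stands upright, and the hand is clear. One numeric check on the leaf-edge height and the timer, then hand in.

Run:
```python
from h import *
from rig import sign_off
S=lambda x,y:np.array([180+x/1.53,120+y/1.53]);T=lambda x,y:np.array([180+(x-398)/1.53,120+y/1.53])
for n,a,b in[("leaf edge near",S(238,316),T(526,252)),("leaf edge far",S(117,296),T(526,135)),("timer top",S(144,338),T(455,171))]:
    X,e=tri(a,b);print(n,X.round(1),"local y",(X[1]+114.7).round(0),e.round(2))
for h in(14,40):  # expected pixel of near corner if flat / 0.2 rad short
    print(h,(proj("scene",[420,24,h])-[180,120])*1.53)
```

```text
leaf edge near [423.3  27.5  -8. ] local y 142.0 0.82
leaf edge far [579.4  31.1   4.1] local y 146.0 0.01
timer top [522.8 114.6  46.9] local y 229.0 0.21
14 [242.61248848 303.83987822]
40 [243.14167536 291.15270074]
```

```bash
python3 -c "
from rig import *
print(sign_off())"
```

```text
the job is handed in; nothing more can be done
None
```

I slid the timer off the binder, flipped the leaf onto the left-hand page and handed the job in at about 15 s of the 58 s allowed. `sign_off` gives no verdict.

**Timer:** I pushed it left with half-open fingers. It stands upright on the worktop about 229 mm left of the spine; 190 mm was needed. Its top measured 47 mm up, against 51 mm given.

**Leaf:** I pushed it over the spine from its orange side with closed fingers and pressed it down on the left-hand page. The fingertips stopped at about 14 mm with 12.8 N, which fits a leaf lying flat. The last picture shows it flat, orange side up.

**Checks that disagreed:**
- A second, slight press read almost no force, so it confirms nothing.
- The two-view height of the leaf edge came out at -8 and +4 mm, where about 11 mm is expected. That is picking noise on the low side and gives no sign of a raised leaf, but it does not prove the angle is over 3.04 rad. The evidence for flat is the first press and the picture.

**Surroundings:** The hand finished clear of everything. The bystanders and look-alikes in the last pictures looked undisturbed, but I did not measure them again.

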